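# Guard down, polisher locked on

## Task

Start the small bench polisher for hands-free work. First swing its clear guard fully down over the wheel; only then press the black paddle down, and while you keep it down push the red lock-on button all the way in. With the button still in, ease the paddle up until it catches, so that it stays on when you let go, and leave the other things on the table undisturbed.

Things in the scene. Friction and masses are not known exactly. Their poses are not given: they have to be found in the camera images.
- polisher: Fixed bench polisher, aluminium motor on a dark plate 116x245 mm. Origin on the table under the motor axis; z up, yaw within 0.3 rad. +y: along the motor to its tail (grey battery); -y: to the felt wheel (72 mm across, at y = -120 mm); +x: from the paddle to the grey switch block (x 30 to 60, y -52 to -8 mm, 120 mm high) with the red button; at yaw 0 +x points away from the robot.
- paddle_pad (a point): Point to press, on the ribbed top face of the black paddle trigger above the motor, 90 mm from its hinge; moves with it. At (-8, -30, 102.5) mm in the polisher's frame when up. Paddle: x -24 to 12 mm, hinge at y = +60, free end at y = -44 mm, level when up. The red button's face is 26 mm away in polisher +x.
- paddle (a joint): Paddle angle, rad: 0 up (off), 0.18 fully down (16 mm lower at paddle_pad). Spring at paddle_pad: 3 N up, 7 N down. The button can go in only beyond 0.12 (11 mm down). Eased with the button fully in, the paddle catches at about 0.08 (7 mm down) and stays; pressed down again it lets go.
- button_face (a point): Centre of the face of the round red lock-on button (18 mm across), facing the paddle; push towards polisher +x. At (18, -30, 102) mm in the polisher's frame when out, 12.5 mm out of the block; moves with the button. With the paddle held 13.5 mm down it is 13 mm above the paddle's top, so a fingertip holding the paddle down can slide along it into the button.
- lock_button (a joint): Button travel, m: 0 out, 0.011 fully in; spring 1.2 N out to 3.4 N in. Blocked after 1.5 mm while the paddle is not far enough down. Caught it stays at about 0.0095; otherwise it springs out when let go, so keep it in until the paddle has come up onto the catch.
- guard_edge (a point): Middle of the orange bar on the free edge of the clear guard, a plate 44 mm wide along polisher y, 3 mm thick, reaching 91 mm from its hinge, with orange rims and a 34 mm lip at the free edge. Guard up: the edge is above the hinge, leaning a little to polisher +x, the lip pointing to -x. Guard down: 88 mm to polisher -x of the hinge, level with it.
- guard_hinge (a point): Centre of the guard's hinge, on the polisher behind the wheel: in the polisher's frame at (44, -120, 100) mm; hinge axis along polisher y.
- guard (a joint): Guard angle, rad: 0 fully down over the wheel, 1.57 straight up; starts at 1.62 to 1.82 (leaning back; stop at 1.85) and stays there. Pushed from behind, towards polisher -x, below about 1.2 it falls shut by its weight (about 0.12 kg) in about a second.
- frame_front_1: Bystander, leave alone: loose black spectacle frame front, 44x136x11 mm, lying flat. Origin at its underside.
- cement: Bystander, leave alone: small brown bottle with black cap, 32 mm across, 62 mm tall. Origin at its underside.
- pliers_orange: Bystander, leave alone: pliers with orange grips, 145x48x12 mm, lying flat. Origin at its underside.
- lens_cleaner: Bystander, leave alone: white and blue spray bottle, 38 mm across, 125 mm tall. Origin at its underside.
- tape_blue: Bystander, leave alone: small roll of blue tape, 44 mm across, 12 mm high, lying flat. Origin at its underside.
- jar_pads: Bystander, leave alone: clear jar with white lid, 42 mm across, 44 mm tall. Origin at its underside.

How it is judged:
By the outcome, as a careful person would: the job done as asked, in the order asked, and still so for the second after the job is handed in, with the robot touching nothing.
It also fails if it takes over 37 s, if anything falls off the work surface, if the arm or the gripper's body presses on something with over 40 N, if the wrist force passes 120 N, or if a joint passes its speed limit or range.

## Robot

A 6-joint arm with a two-finger parallel gripper is mounted at the origin on a cart in front of the work surface, level with it; the furniture and walls round the work are solid. World frame = base frame: x ahead of the robot, y to its left, z up, the work surface at z = 0. Lengths are in m, angles in rad, forces in N, time in s.
With the tool pointing down it reaches from about 0.275 to 0.875 m from the base axis. Payload 12.5 kg.
Tool frame: the origin (TCP) lies midway between the tips of the shut fingers; the grasp point (between the pads) lies 19 mm behind it; y points along the fingers, z is the direction in which the jaws open and shut, and the axes are right-handed (so a half turn about y gives the same grasp; the last joint's range is limited). The gripper opens to 85 mm and grips with 20 to 120 N. Pads are 22 mm wide; open, the fingers measure 114 mm over their backs; the gripper's body (76 mm by 85 mm) begins 54 mm behind the grasp point. The pads swing forward as they close: fully open they stand 13 mm farther back than shut.
Start: joints at [-1.262, 0.351, 1.652, -0, 1.139, -0.085], TCP at [0.211, -0.508, 0.21] pointing down, gripper open.
Joint ranges: [-2.75, 2.75], [-0.79, 2.1], [0.01, 2.65], [-1.57, 4.71], [0.07, 3.14], [-2.87, 2.87]. Speed limits (rad/s): [2.22, 2.22, 2.79, 3.14, 3.14, 3.14].

## Interface

Orientations are given as a rotation vector (axis times angle).
In Python, from plant import env gives the robot as it stands. The module is installed in compiled form; this text tells all that it offers.
- The arm moves only by the tool send_rows, never from a script. Its argument "plan" is a list of rows, each a list of 7 numbers: the shift along the tool's x, y, z in m, then the turn, a rotation vector about the tool's x, y, z in degrees, then the finger opening in m, from 0 to 0.0854. In form: [[dx, dy, dz, ax, ay, az, grip], ...]. A call has 1 to 20 rows; each row shifts and turns the pose as measured when the row begins, along the tool's axes as they then stand; what a row does not reach is not made up. A row lasts 1/12 s, in which the tool goes at most 41.7 mm and 7.16 degrees, less where a joint would pass 70% of its speed; a pose out of reach is approached as far as the arm can. A call is refused whole if a number of a shift passes 0.0417 or a number of a turn 7.16, either way. A call with a gripper value outside its range is refused whole. The fingers move at their own pace and stop on an object; "squeeze" is the grip in N (left out, the last holds). Time passes only in rows, so rows that do not move let the fingers close. It gives the time, the measured TCP pose, the force and the opening at its end, in the units of the state.
- env.get_state(): the state, without advancing time (a new reading comes with each control period).
- env.capture(name): name is "scene" or "top" or "wrist"; returns (picture, depth): 480x640x3 uint8, red, green, blue; 480x640 float32, m along the optical axis (not along the pixel's ray), 0 where there is no reading.
- env.get_calibration(name): a dict with "fovy" (degrees; the focal length in pixels is half the picture's height over the tangent of half this angle, whatever the lens; pixels are square), "cx", "cy" (the principal point, pixels), "R" (3x3) and "t" (3): a world point X has camera coordinates R X + t; the wrist camera has in their place "hand_eye" (4x4, takes a point from camera to tool coordinates, whose origin is the TCP and whose axes are the tool frame's). Camera axes: x right, y down, z forward; pixel columns grow to the right and rows downward; lengths in m; the calibration is good to about 2 mm. A picture is of the moment at which its call begins: read the wrist's pose just before it. get_calibration takes no time and is no camera call.
- env.hand_in(): hands the job in, once; it reports no verdict.
Trained networks look in the newest picture that a camera, given by its name, has taken for a name from the list of things; names that differ only in an ending like _2 or _b are one class to them, and where a whole thing is asked for, a point or a joint stands for the part that bears it (a point fixed in the world has none). Each returns a list of dicts, best first, with "confidence" (0 to 1); they miss things now and then, are a little off and sometimes report something else, mostly with a low value. They report only what shows in the picture. A call takes as long as a camera call.
- env.look_for(camera, label): "rect" ([left, top, right, bottom] in pixels, round what is visible of it).
The state is a dict: "time": time; "q": joint angles; "joint_vel": joint speeds; "effort": joint torques, N m; "eef_pos": TCP position; "tcp_rot": TCP orientation; "wrist_force": force on the tool from outside, world axes, zero at the start; "moment": the same for the moment, N m; "finger_gap": finger opening in m.
Only numpy, scipy, OpenCV 4.12 (cv2) and the standard library are available. Lean on these libraries where they do the work, as an engineer would, in place of code of your own. Each camera call takes 0.05 s, during which the arm holds its last target.

## Working session

There is one attempt and no reset: what is moved stays moved. The work goes in short steps, Python scripts to look and compute and a tool call to move; the robot and the scene stay as the last step left them, time stands still between calls to the robot, and variables do not carry over. Pictures are saved under pics/ and viewed, and the job is handed in when it is done.

Besides the shell and the picture viewer there is one more tool, called after "Request:" as name([rows], argument=value, ...), one row to a line, values as JSON. send_rows: Moves the arm, as the interface text tells. Its arguments: {"type":"object","properties":{"plan":{"type":"array"},"squeeze":{"type":"number"}},"required":["plan"]}

```bash
ls; mkdir -p pics; cat > h.py <<'E'
import numpy as np, cv2
from plant import env
from scipy.spatial.transform import Rotation as R
def cap(n,f):
    s=env.get_state(); p,d=env.capture(n); cv2.imwrite('pics/'+f+'.png',p[:,:,::-1]); np.save('pics/'+f+'.npy',d); return s,p,d
def cam(n,s=None):
    c=env.get_calibration(n); f=240/np.tan(np.radians(c['fovy'])/2)
    if 'hand_eye' in c:
        T=np.eye(4);T[:3,:3]=R.from_rotvec(s['tcp_rot']).as_matrix();T[:3,3]=s['eef_pos']
        M=np.linalg.inv(T@np.array(c['hand_eye'])); r,t=M[:3,:3],M[:3,3]
    else: r,t=np.array(c['R']),np.array(c['t'])
    return f,c['cx'],c['cy'],r,t
def unproj(C,u,v,z):
    f,cx,cy,r,t=C; p=np.stack([(u-cx)/f*z,(v-cy)/f*z,z],-1); return (p-t)@r
def proj(C,X):
    f,cx,cy,r,t=C; p=np.atleast_2d(X)@r.T+t; return np.stack([p[:,0]/p[:,2]*f+cx,p[:,1]/p[:,2]*f+cy],-1)
def cloud(C,d):
    v,u=np.mgrid[:480,:640]; return unproj(C,u,v,d)
E
python3 - <<'E'
from h import *
for n in ['scene','top']:
    s,p,d=cap(n,n+'0'); C=cam(n); print(n,C)
    for l in ['polisher','paddle_pad','button_face','guard_edge','guard_hinge','paddle']+(['frame_front_1','cement','pliers_orange','lens_cleaner','tape_blue','jar_pads'] if n=='top' else []):
        print(l,[(np.round(x['rect']),round(x['confidence'],2)) for x in env.look_for(n,l)][:2])
print(env.get_state())
E
```

```text
pics
scene (np.float64(579.9886940975423), 307.93229869323017, 229.032106140019, array([[ 0.84653042, -0.53217248, -0.01336773],
       [-0.24631923, -0.36931326, -0.89606615],
       [ 0.47192486,  0.76183999, -0.44371923]]), array([-0.47264853,  0.22901926,  1.3937612 ]))
polisher [(array([274., 238., 373., 334.]), 0.71)]
paddle_pad [(array([311., 263., 326., 272.]), 0.39)]
button_face [(array([318., 262., 327., 266.]), 0.47)]
guard_edge [(array([348., 237., 369., 281.]), 0.93)]
guard_hinge [(array([276., 241., 369., 331.]), 0.67)]
paddle []
top (np.float64(453.4512071354322), 319.62354828412435, 245.79921911500085, array([[-0.01258119, -0.99991068, -0.00451046],
       [-0.99934465,  0.01272692, -0.03388639],
       [ 0.03394077,  0.00408118, -0.99941551]]), array([-0.02524827,  0.53904284,  1.32573952]))
polisher [(array([331., 238., 423., 302.]), 0.64)]
paddle_pad [(array([347., 273., 386., 287.]), 0.78)]
button_face []
guard_edge [(array([400., 242., 427., 255.]), 0.7)]
guard_hinge [(array([328., 238., 420., 299.]), 0.95)]
paddle [(array([342., 267., 388., 288.]), 0.68), (array
[... 336 characters left out ...]
0.61)]
jar_pads [(array([284., 169., 304., 186.]), 0.67)]
{'time': 1.0, 'q': array([-1.26160949e+00,  3.50691186e-01,  1.65180048e+00, -5.96214911e-06,
        1.13909474e+00, -8.46325453e-02]), 'joint_vel': array([ 0.00070838,  0.0008877 , -0.00077195,  0.00138834,  0.00014982,
       -0.00063657]), 'effort': array([ 1.44340640e-03, -5.06024480e+01, -2.91641128e+01,  2.62618403e-05,
        6.42010891e-04,  7.01751873e-06]), 'eef_pos': array([ 0.21104678, -0.50788309,  0.20989421]), 'tcp_rot': array([-0.400058  ,  2.00531206, -2.00532599]), 'wrist_force': array([0.24835528, 0.50646896, 0.87214828]), 'moment': array([-0.00048226,  0.01864017,  0.00080999]), 'finger_gap': 0.08555130987840591}
```

```bash
python3 - <<'E'
import cv2
a=cv2.imread('pics/scene0.png');b=cv2.imread('pics/top0.png')
cv2.imwrite('pics/s0z.png',cv2.resize(a[220:350,240:420],None,fx=4.2,fy=4.2,interpolation=cv2.INTER_CUBIC))
cv2.imwrite('pics/t0z.png',cv2.resize(b[160:330,310:500],None,fx=3.5,fy=3.5,interpolation=cv2.INTER_CUBIC))
E
```

```text
(no output)
```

View pics/s0z.png

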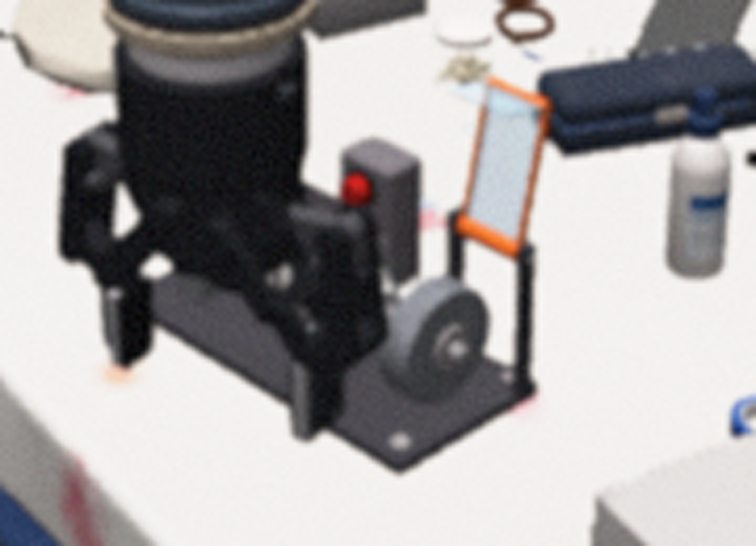

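View pics/t0z.png

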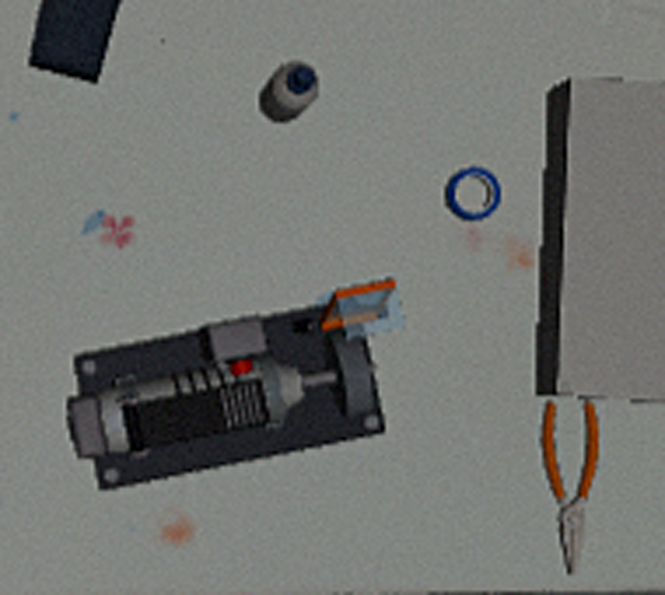

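View pics/scene0.png

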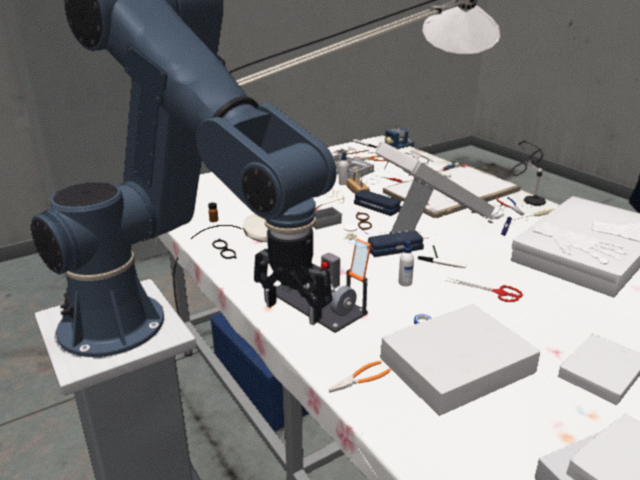

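View pics/top0.png

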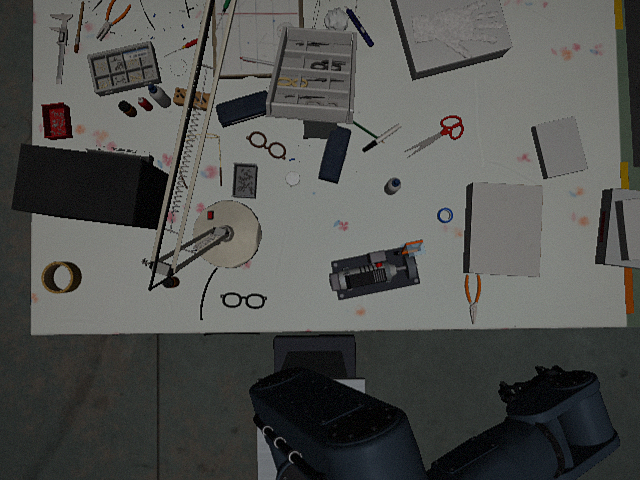

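```bash
python3 - <<'E'
from h import *
d=np.load('pics/top0.npy');p=cv2.imread('pics/top0.png').astype(int);C=cam('top');X=cloud(C,d)
m=np.zeros((480,640),bool);m[232:308,322:432]=True
z=X[...,2]
tab=X[(310<=np.mgrid[:480,:640][0])&(np.mgrid[:480,:640][0]<325)&(np.abs(np.mgrid[:480,:640][1]-380)<60)];print('table z',np.median(tab[:,2]),tab[:,2].std())
# plate outline
g=p.max(2); dark=(m&(z>0.004)).astype(np.uint8)
q=X[m&(z>0.005)][:,:2].astype(np.float32); print('rect',cv2.minAreaRect(q*1000))
dk=m&(g<75)&(z<0.02)
q=X[dk][:,:2].astype(np.float32)*1000; print('plate',cv2.minAreaRect(q), np.percentile(X[dk][:,2],[10,50,90]))
blk=m.copy(); blk[:]=False; blk[248:266,365:390]=True
k=blk&(z>0.112)&(z<0.13); q=X[k]; print('block',len(q),q.mean(0),np.median(q,0),cv2.minAreaRect(q[:,:2].astype(np.float32)*1000))
red=m&(p[...,2]>110)&(p[...,1]<60); q=X[red];v,u=np.nonzero(red);print('red',len(q),np.median(q,0),u.mean(),v.mean(),unproj(C,u.mean(),v.mean(),np.array(1.3257-.106)))
org=m&(p[...,2]>130)&(p[...,0]<60)&(p[...,1]>60); q=X[org];v,u=np.nonzero(org)
for a in zip(u,v,np.round(q,3)): print(a)
E
```

```text
table z 0.0005750362871864499 0.08971732050730864
rect ((467.130615234375, -198.36248779296875), (322.33392333984375, 220.63754272460938), 89.269775390625)
plate ((457.36309814453125, -187.6027069091797), (116.58890533447266, 262.2817687988281), 10.805805206298828) [0.00795444 0.01194556 0.01553164]
block 184 [ 0.50483311 -0.18773356  0.11932574] [ 0.50530561 -0.18734869  0.11921667] ((502.9233703613281, -188.1398468017578), (33.943687438964844, 43.404632568359375), 10.58681583404541)
red 41 [ 0.53671972 -0.26526529  0.18707115] 404.6829268292683 248.73170731707316 [ 0.52401168 -0.26121233  0.12283062]
(np.int64(422), np.int64(240), array([ 0.544, -0.294,  0.188]))
(np.int64(407), np.int64(243), array([ 0.537, -0.256,  0.188]))
(np.int64(413), np.int64(243), array([ 0.537, -0.27 ,  0.19 ]))
(np.int64(408), np.int64(244), array([ 0.534, -0.259,  0.183]))
(np.int64(404), np.int64(252), array([ 0.516, -0.262,  0.108]))
```

```bash
python3 - <<'E'
from h import *
s=env.get_state(); print(np.round(R.from_rotvec(s['tcp_rot']).as_matrix(),3)); c=env.get_calibration('wrist');print(c)
d=np.load('pics/top0.npy');C=cam('top');X=cloud(C,d)
for n,(u0,v0,u1,v1) in dict(bottle=(385,178,400,195),tape=(438,209,453,227),box=(480,200,530,260),jar=(284,169,304,186)).items():
    q=X[v0:v1,u0:u1].reshape(-1,3); z=q[:,2]; print(n,np.percentile(z,[5,50,98]).round(3),np.round(q[z>0.01].min(0),3),np.round(q[z>0.01].max(0),3))
# box edges
q=X[175:285,455:550].reshape(-1,3);k=(q[:,2]>.05);print('box',q[k].min(0),q[k].max(0))
# camera pos
print(-C[3].T@C[4])
E
```

```text
[[-0.923 -0.     0.384]
 [-0.384 -0.    -0.923]
 [ 0.    -1.     0.   ]]
{'fovy': 69.17420978072522, 'cx': 314.93140057434294, 'cy': 242.5861102045748, 'hand_eye': array([[ 1.94861096e-03,  9.47800999e-01,  3.18856502e-01,
        -8.16505377e-02],
       [-1.29642117e-03, -3.18854445e-01,  9.47802808e-01,
        -1.65101208e-01],
       [ 9.99997261e-01, -2.26027126e-03,  6.07426010e-04,
        -8.35586478e-05],
       [ 0.00000000e+00,  0.00000000e+00,  0.00000000e+00,
         1.00000000e+00]])}
bottle [-0.003  0.081  0.126] [ 0.688 -0.256  0.01 ] [ 0.724 -0.223  0.128]
tape [-0.003  0.003  0.016] [ 0.607 -0.423  0.01 ] [ 0.642 -0.38   0.019]
box [0.056 0.061 0.067] [ 0.492 -0.63   0.051] [ 0.661 -0.038  1.343]
jar [-0.004  0.006  0.049] [ 0.493 -0.038  0.036] [0.756 0.063 1.343]
box [ 0.44393835 -0.66783373  0.05003172] [ 0.71415053 -0.03751694  1.34311697]
[ 0.49337531 -0.03751694  1.34311697]
```

Request:
send_rows([
  [0,-0.03,0,0,6,0,0],
  [0,-0.03,0,0,6,0,0],
  [-0.032,-0.005,-0.0235,0,0,0,0],
  [-0.032,-0.005,-0.0235,0,0,0,0],
  [-0.032,-0.005,-0.0235,0,0,0,0],
  [-0.032,-0.005,-0.0235,0,0,0,0],
  [-0.032,-0.005,-0.0235,0,0,0,0],
  [-0.032,-0.005,-0.0235,0,0,0,0],
  [-0.032,-0.005,-0.0235,0,0,0,0],
  [-0.032,-0.005,-0.0235,0,0,0,0],
], squeeze=20)

```text
time: 1.83
eef_pos: [0.4343, -0.2735, 0.314]
tcp_rot: [-0.173, 2.137, -2.136]
wrist_force: [1.2, -1.1, -0.4]
finger_gap: 0.0002
```

```bash
python3 - <<'E'
from h import *
s,p,d=cap('wrist','w1'); print(s['time'],s['eef_pos'],s['tcp_rot'],s['finger_gap'],s['wrist_force'])
np.savez('pics/w1s.npz',pos=s['eef_pos'],rot=s['tcp_rot'])
for l in ['paddle_pad','button_face','guard_edge','guard_hinge']:
  print(l,[(np.round(x['rect']),round(x['confidence'],2)) for x in env.look_for('wrist',l)][:2])
E
```

```text
1.8333 [ 0.43428698 -0.27353184  0.31399862] [-0.17297964  2.13695929 -2.13618806] 0.00015286539393429005 [ 1.16009674 -1.14054179 -0.39136805]
paddle_pad [(array([159., 153., 265., 193.]), 0.61), (array([235., 141., 260., 149.]), 0.51)]
button_face [(array([237., 138., 257., 153.]), 0.59)]
guard_edge [(array([310.,  86., 365., 138.]), 0.95), (array([156., 156., 264., 196.]), 0.51)]
guard_hinge [(array([129.,  91., 365., 206.]), 0.78)]
```

View pics/w1.png

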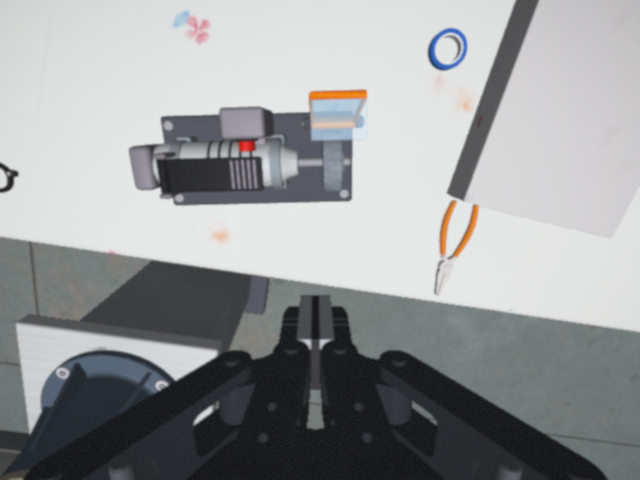

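```bash
python3 - <<'E'
from h import *
d=np.load('pics/w1.npy');c=env.get_calibration('wrist');f=240/np.tan(np.radians(c['fovy'])/2)
v,u=np.mgrid[:480,:640];H=c['hand_eye'];P=np.stack([(u-c['cx'])/f*d,(v-c['cy'])/f*d,d],-1)@H[:3,:3].T+H[:3,3]
m=(d>0)&(d<0.25)
q=P[m]*1000
for y0 in range(-80,10,6):
    k=(q[:,1]>=y0)&(q[:,1]<y0+6)
    if k.sum(): print(y0,k.sum(),'x',np.percentile(q[k,0],[1,50,99]).round(1),'z',np.percentile(q[k,2],[1,99]).round(1))
for vv in range(285,350,6): print(vv,[tuple(np.round(P[vv,uu]*1000).astype(int)) for uu in (290,305,315,325,340)])
# polisher pose
z=np.load('pics/w1s.npz');s=dict(eef_pos=z['pos'],tcp_rot=z['rot']);C=cam('wrist',s);X=cloud(C,d);img=cv2.imread('pics/w1.png').astype(int)
m=np.zeros((480,640),bool);m[100:140,210:280]=1
k=m&(X[...,2]>.113)&(X[...,2]<.13);print('block',k.sum(),cv2.minAreaRect(X[k][:,:2].astype(np.float32)*1000),np.median(X[k][:,2]))
m[:]=0;m[85:215,120:375]=1
dk=m&(img.max(2)<90)&(X[...,2]<.02)&(X[...,2]>.004);print('plate',cv2.minAreaRect(X[dk][:,:2].astype(np.float32)*1000))
red=m&(img[...,2]>150)&(img[...,1]<60)&(img[...,0]<80);print('red',red.sum(),np.median(X[red],0))
org=m&(img[...,2]>150)&(img[...,0]<90)&(img[...,1]>70);q=X[org];print('org',org.sum(),np.percentile(q,[5,50,95],axis=0).round(3)); k=q[:,2]>.17;print(q[k].mean(0),q[k].min(0),q[k].max(0))
tab=X[30:70,250:400].reshape(-1,3);print('table',np.median(tab[:,2]))
E
```

```text
-80 5784 x [-13.1  -7.5   8.8] z [-36.8  36.6]
-74 2651 x [-13.5 -11.3   9.7] z [-32.8  32.3]
-68 905 x [-13.5 -11.4   5.8] z [-27.   25.9]
-62 822 x [-11.6  -7.8  10.7] z [-8.6  8.1]
-56 543 x [-11.2 -10.1  -6. ] z [-13.5  13.2]
-50 564 x [-11.2  -9.9  -5.8] z [-13.5  13.2]
-44 512 x [-11.3  -7.1  -5.8] z [-13.5  13.3]
-38 438 x [-11.2  -7.3  -6. ] z [-13.3  13. ]
-32 276 x [-11.2 -10.4  -5.9] z [-12.1  11.8]
-26 11 x [-10.3 -10.2  -9.9] z [-6.   5.8]
285 [(np.int64(505), np.int64(1063), np.int64(-96)), (np.int64(503), np.int64(1060), np.int64(-38)), (np.int64(504), np.int64(1061), np.int64(1)), (np.int64(149), np.int64(318), np.int64(16)), (np.int64(147), np.int64(313), np.int64(38))]
291 [(np.int64(532), np.int64(1065), np.int64(-97)), (np.int64(533), np.int64(1068), np.int64(-39)), (np.int64(530), np.int64(1062), np.int64(0)), (np.int64(532), np.int64(1065), np.int64(40)), (np.int64(531), np.int64(1063), np.int64(98))]
297 [(np.int64(556), np.int64(1063), np.int64(-98)), (np.int64(-10), np.int64(-28), np.int64(-4)), (np.int64(-11), np.int64(-29), np.int64(0)), (np.int64(-11), np.
[... 1741 characters left out ...]
nt64(-8)), (np.int64(-12), np.int64(-65), np.int64(-3)), (np.int64(-8), np.int64(-60), np.int64(0)), (np.int64(-12), np.int64(-66), np.int64(3)), (np.int64(-13), np.int64(-67), np.int64(8))]
block 1444 ((505.84698486328125, -189.06787109375), (30.62630844116211, 44.304893493652344), 10.894041061401367) 0.1206567269336909
plate ((464.2126770019531, -170.02627563476562), (96.63169860839844, 180.5747528076172), 10.799553871154785)
red 109 [ 0.48505378 -0.19443685  0.11089962]
org 395 [[ 0.535 -0.293  0.189]
 [ 0.54  -0.274  0.19 ]
 [ 0.544 -0.254  0.191]]
[ 0.54003064 -0.27417212  0.19150878] [ 0.51477116 -0.29534026  0.18770536] [ 0.54591761 -0.25328776  0.47915333]
table 0.0013606856663190621
```

```bash
python3 - <<'E'
from h import *
s,p,d=cap('scene','s1');C=cam('scene');T=R.from_rotvec(s['tcp_rot']).as_matrix()
a=p[:,:,::-1].copy()
print(s['eef_pos'],s['finger_gap'])
cen=proj(C,s['eef_pos'])[0]
x0,y0=int(cen[0])-70,int(cen[1])-90
a=cv2.resize(a[y0:y0+140,x0:x0+140],None,fx=4.2,fy=4.2,interpolation=cv2.INTER_CUBIC)
for y,c in ((0,(0,0,255)),(-0.028,(0,255,0)),(-0.073,(255,0,0))):
  uv=proj(C,s['eef_pos']+T@np.array([0,y,0]))[0]; print(uv); cv2.circle(a,(int((uv[0]-x0)*4.2),int((uv[1]-y0)*4.2)),4,c,-1)
cv2.imwrite('pics/s1z.png',a)
X=cloud(C,d);P=(X-s['eef_pos'])@T
m=(np.abs(P)<[.03,.1,.05]).all(-1); q=P[m]*1000
for y in range(-80,30,5):
  k=(q[:,1]>=y)&(q[:,1]<y+5); 
  if k.sum(): print(y,k.sum(),q[k].min(0).round(),q[k].max(0).round())
E
```

```text
[ 0.43295752 -0.27540708  0.31329919] -5.079069728202436e-05
[324.75701415 202.73042782]
[324.75853654 190.70289618]
[324.76104842 170.85791949]
-80 67 [-10. -80. -42.] [ 16. -75.  39.]
-75 75 [-12. -75. -33.] [ 16. -70.  35.]
-70 45 [-12. -70. -31.] [ 17. -65.  32.]
-65 24 [  6. -65. -22.] [ 15. -60.  19.]
-60 23 [ -7. -60.  -8.] [ 13. -55.  16.]
-55 36 [ -6. -55. -14.] [ 15. -50.  19.]
-50 31 [ -8. -50. -13.] [ 13. -45.  16.]
-45 30 [ -6. -45. -13.] [ 14. -40.  15.]
-40 27 [ -7. -40. -14.] [ 13. -35.  17.]
-35 31 [ -8. -35. -14.] [ 12. -30.  15.]
-30 21 [ -5. -30.  -8.] [ 14. -25.  13.]
-25 13 [ -8. -25.  -5.] [ 13. -21.   9.]
-20 1 [ -7. -19.   3.] [ -7. -19.   3.]
```

View pics/s1z.png

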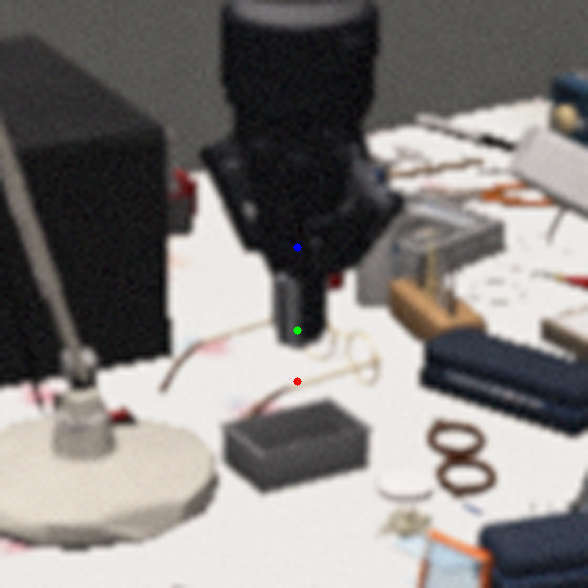

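Request:
send_rows([
  [-0.0355,0,0.0046,0,-1.5,0,0],
  [-0.0355,0,0.0046,0,0,0,0],
  [-0.0355,0,0.0046,0,0,0,0],
  [-0.0355,0,0.0046,0,0,0,0],
  [-0.003,0.03,0,0,0,0,0],
  [-0.003,0.035,0,0,0,0,0],
  [0,0.035,0,0,0,0,0],
  [0,0.035,0,0,0,0,0],
  [0,0.02,0,0,0,0,0],
  [0,0,0,0,0,0,0],
])

```text
time: 2.97
eef_pos: [0.5802, -0.2837, 0.1515]
tcp_rot: [-0.175, 2.132, -2.137]
wrist_force: [0.0, -0.9, -0.0]
finger_gap: 0.0002
```

```bash
cat >> h.py <<'E'
O=np.array([.4552,-.1677,0]); YAW=.1885
PR=R.from_euler('z',YAW).as_matrix()
def pol(X): return (np.asarray(X)-O)@PR
def rep():
    s=env.get_state(); T=R.from_rotvec(s['tcp_rot']).as_matrix(); print('t',round(s['time'],2),'tcp',s['eef_pos'].round(4),'pol',(pol(s['eef_pos'])*1000).round(1),'F',(s['wrist_force']@PR).round(2),'yawerr',np.degrees(np.arctan2(-T[1,0],-T[0,0])-YAW).round(2),'down',T[:,1].round(3),s['finger_gap'].round(4)); return s,T
E
python3 -c "
from h import *
rep()"
```

```text
Traceback (most recent call last):
  File "h.py", line 23, in rep
    s=env.get_state(); T=R.from_rotvec(s['tcp_rot']).as_matrix(); print('t',round(s['time'],2),'tcp',s['eef_pos'].round(4),'pol',(pol(s['eef_pos'])*1000).round(1),'F',(s['wrist_force']@PR).round(2),'yawerr',np.degrees(np.arctan2(-T[1,0],-T[0,0])-YAW).round(2),'down',T[:,1].round(3),s['finger_gap'].round(4)); return s,T
                                                                                                                                                                                                                                                                                           ^^^^^^^^^^^^^^^^^^^^^
AttributeError: 'float' object has no attribute 'round'
```

Request:
send_rows([
  [0,0.014,-0.017,0,-2.5,0,0],
  [0,0,0,0,0,0,0],
])

```text
time: 3.13
eef_pos: [0.5754, -0.2696, 0.1367]
tcp_rot: [-0.219, 2.112, -2.115]
wrist_force: [-0.7, 0.2, -0.9]
finger_gap: 0.0003
```

```bash
sed -i "s/,s\['finger_gap'\].round(4)//" h.py
python3 -c "
from h import *
rep()"
```

```text
t 3.13 tcp [ 0.5754 -0.2696  0.1367] pol [  99.  -122.7  136.7] F [-0.61  0.3  -0.86] yawerr 0.99 down [-0.    -0.002 -1.   ]
```

Push the guard toward polisher −x (tool +x).

Request:
send_rows([
  [0.015,0,0,0,0,0,0],
  [0.015,0,0,0,0,0,0],
  [0.012,0,0,0,0,0,0],
  [0.012,0,0,0,0,0,0],
  [0.012,0,0,0,0,0,0],
  [0.012,0,0,0,0,0,0],
  [0,0,0,0,0,0,0],
])

```text
time: 3.72
eef_pos: [0.4964, -0.295, 0.1469]
tcp_rot: [-0.197, 2.105, -2.125]
wrist_force: [0.4, -0.2, 0.6]
finger_gap: 0.0
```

```bash
python3 -c "
from h import *
rep(); cap('scene','s2'); a=cv2.imread('pics/s2.png'); cv2.imwrite('pics/s2z.png',cv2.resize(a[170:350,240:440],None,fx=3.3,fy=3.3))"
```

```text
t 3.72 tcp [ 0.4964 -0.295   0.1469] pol [  16.6 -132.8  146.9] F [ 0.32 -0.23  0.62] yawerr 0.36 down [ 0.01  -0.009 -1.   ]
```

View pics/s2z.png

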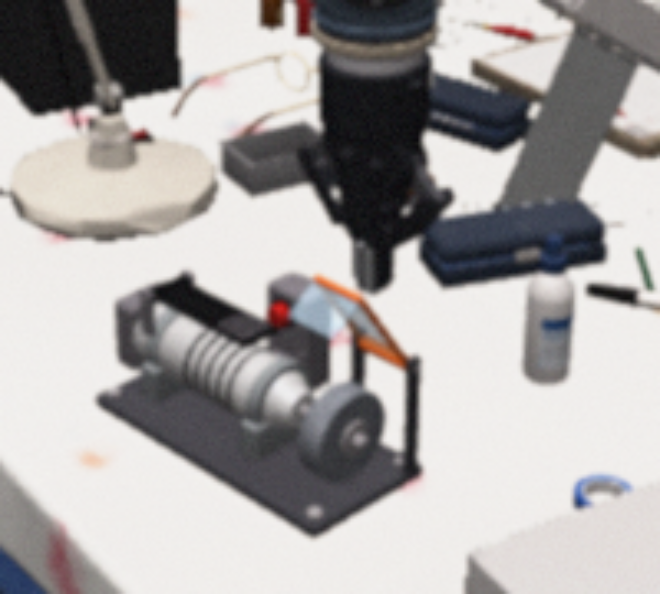

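Request:
send_rows([
  [0,-0.02,0,0,0,0,0],
  [0.008,0,-0.034,0,0,0,0],
  [0.008,0,-0.034,0,0,0,0],
  [0.008,0,-0.034,0,0,0,0],
  [0,0,0,0,0,0,0],
  [0,0,0,0,0,0,0],
])

```text
time: 4.27
eef_pos: [0.4547, -0.1981, 0.1686]
tcp_rot: [-0.187, 2.101, -2.129]
wrist_force: [-0.0, -0.9, 0.1]
finger_gap: -0.0
```

```bash
python3 -c "
from h import *
rep(); cap('scene','s3'); a=cv2.imread('pics/s3.png'); cv2.imwrite('pics/s3z.png',cv2.resize(a[170:350,240:440],None,fx=3.3,fy=3.3))
s,p,d=cap('wrist','w3'); s=rep()[0]
img=p[:,:,::-1].astype(int);X=cloud(cam('wrist',s),d);org=(img[...,2]>150)&(img[...,0]<90)&(img[...,1]>70)&(X[...,2]>.07)&(X[...,2]<.25)
P=pol(X[org])*1000;print(len(P),np.percentile(P,[2,50,98],axis=0).round() if len(P) else '')"
```

```text
t 4.27 tcp [ 0.4547 -0.1981  0.1686] pol [ -6.2 -29.8 168.6] F [-0.22 -0.91  0.11] yawerr 0.13 down [ 0.015 -0.012 -1.   ]
t 4.37 tcp [ 0.4549 -0.1989  0.1683] pol [ -6.1 -30.6 168.3] F [ 0.46 -0.04 -0.37] yawerr 0.09 down [ 0.015 -0.011 -1.   ]
2081 [[ -45. -143.  103.]
 [  39. -119.  105.]
 [  49.  -98.  108.]]
```

View pics/s3z.png

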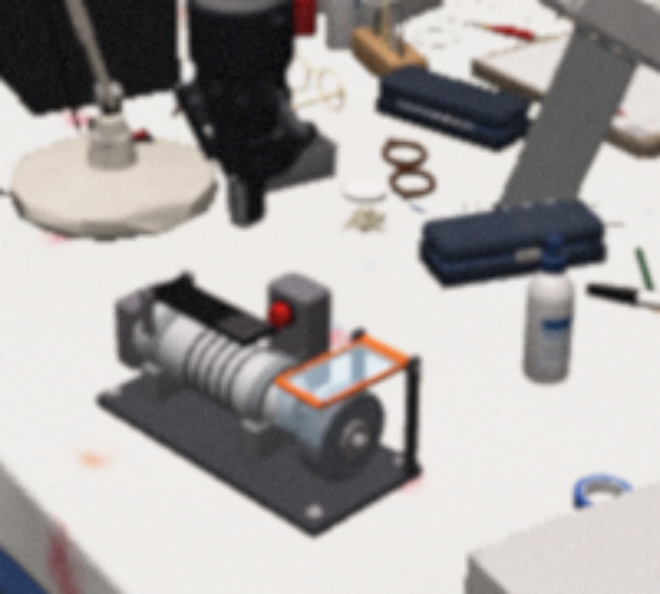

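View pics/w3.png

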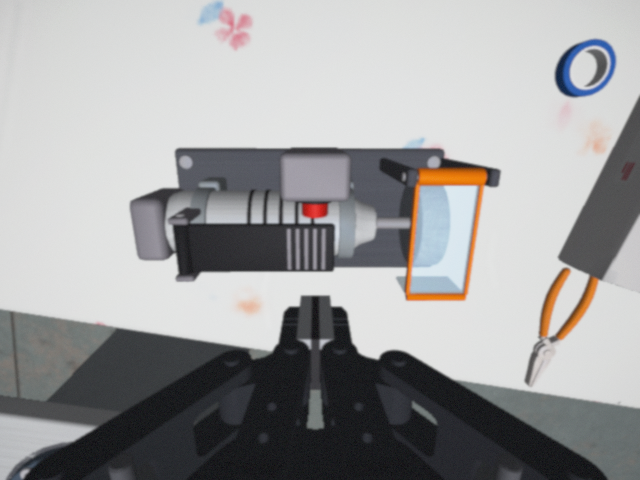

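Request:
send_rows([
  [0,0.03,0,-0.8,0,-0.9,0],
  [0,0.03,0,0,0,0,0],
  [0,0.02,0,0,0,0,0],
  [0,0,0,0,0,0,0],
])

```text
time: 4.7
eef_pos: [0.4595, -0.2036, 0.0874]
tcp_rot: [-0.198, 2.118, -2.126]
wrist_force: [-0.9, 0.6, -0.7]
finger_gap: -0.0002
```

```bash
python3 -c "
from h import *
rep(); s,p,d=cap('wrist','w4')
cap('scene','s4'); a=cv2.imread('pics/s4.png'); cv2.imwrite('pics/s4z.png',cv2.resize(a[200:320,260:380],None,fx=5,fy=5))
rep()"
```

```text
t 4.7 tcp [ 0.4595 -0.2036  0.0874] pol [ -2.5 -36.   87.4] F [-0.75  0.75 -0.73] yawerr -0.04 down [ 0.002 -0.004 -1.   ]
t 4.8 tcp [ 0.4607 -0.2041  0.0904] pol [ -1.4 -36.8  90.4] F [-0.22 -0.45  0.54] yawerr -0.03 down [ 0.006 -0.006 -1.   ]
```

View pics/s4z.png

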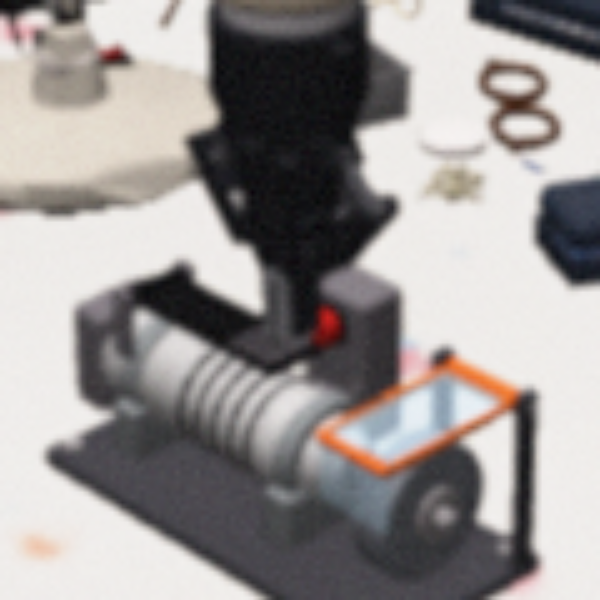

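View pics/w4.png

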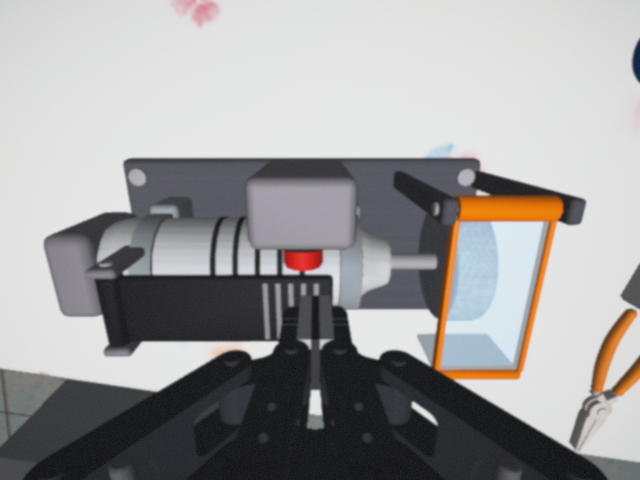

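Request:
send_rows([
  [0.004,0,-0.005,0,0,0,0],
  [0,0.005,0,0,0,0,0],
  [0,0.005,0,0,0,0,0],
  [0,0,0,0,0,0,0],
])

```text
time: 5.13
eef_pos: [0.4579, -0.2016, 0.0838]
tcp_rot: [-0.187, 2.108, -2.129]
wrist_force: [0.2, -0.0, 0.2]
finger_gap: 0.0
```

```bash
python3 -c "
from h import *
rep()"
```

```text
t 5.13 tcp [ 0.4579 -0.2016  0.0838] pol [ -3.7 -33.8  83.8] F [ 0.15 -0.05  0.17] yawerr -0.07 down [ 0.012 -0.009 -1.   ]
```

Request:
send_rows([
  [0.003,0.005,-0.003,0,0,0,0],
  [0,0.004,0,0,0,0,0],
  [0,0,0,0,0,0,0],
])

```text
time: 5.38
eef_pos: [0.4553, -0.1996, 0.0755]
tcp_rot: [-0.184, 2.104, -2.13]
wrist_force: [-0.8, -0.8, 4.7]
finger_gap: -0.0
```

```bash
python3 -c "
from h import *
rep()"
```

```text
t 5.38 tcp [ 0.4553 -0.1996  0.0755] pol [ -5.9 -31.4  75.5] F [-0.92 -0.6   4.65] yawerr -0.07 down [ 0.015 -0.011 -1.   ]
```

Request:
send_rows([
  [0.001,0.005,0,0,0,0,0],
  [0,0.004,0,0,0,0,0],
  [0,0,0,0,0,0,0],
])

```text
time: 5.63
eef_pos: [0.4553, -0.1997, 0.0671]
tcp_rot: [-0.182, 2.103, -2.129]
wrist_force: [-1.6, 0.5, 6.3]
finger_gap: -0.0003
```

```bash
python3 -c "
from h import *
rep();s,p,d=cap('wrist','w5')
cap('scene','s5'); a=cv2.imread('pics/s5.png'); cv2.imwrite('pics/s5z.png',cv2.resize(a[230:310,270:350],None,fx=7,fy=7,interpolation=2))
rep()"
```

```text
t 5.63 tcp [ 0.4553 -0.1997  0.0671] pol [ -5.9 -31.5  67.1] F [-1.47  0.79  6.27] yawerr -0.08 down [ 0.017 -0.011 -1.   ]
t 5.73 tcp [ 0.4553 -0.1998  0.0675] pol [ -5.9 -31.6  67.5] F [-0.88  1.5   6.28] yawerr -0.07 down [ 0.017 -0.011 -1.   ]
```

View pics/s5z.png

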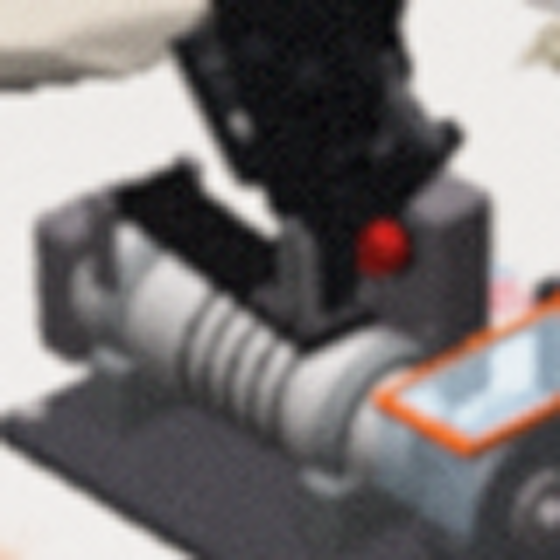

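View pics/w5.png

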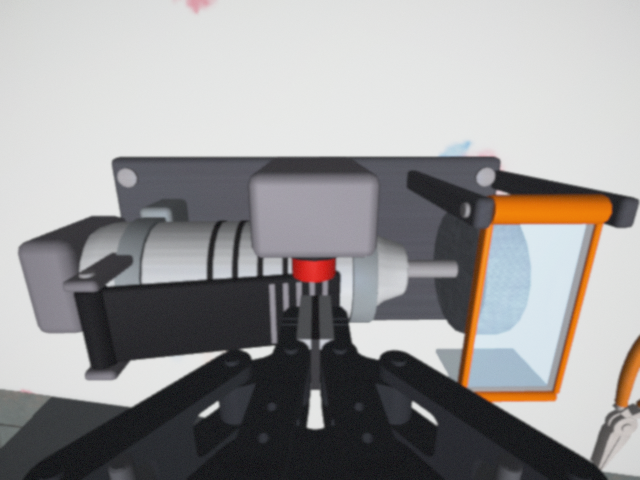

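```bash
cat > pa.py <<'E'
from h import *
def ang(f):
    s=env.get_state();d=np.load('pics/'+f+'.npy');P=pol(cloud(cam('wrist',s),d))*1000
    m=(P[...,0]>-22)&(P[...,0]<10)&(P[...,1]>-40)&(P[...,1]<50)&(P[...,2]>78)&(P[...,2]<110); q=P[m]
    q=q[(q[:,1]>-15)]
    for _ in range(4):
        a=np.polyfit(q[:,1],q[:,2],1); r=q[:,2]-np.polyval(a,q[:,1]); q=q[np.abs(r)<max(2*r.std(),.5)]
    print(f,'n',len(q),'slope',a[0].round(4),'z@60',np.polyval(a,60).round(1),'z@-30',np.polyval(a,-30).round(1),'std',r.std().round(2))
E
python3 -c "
from pa import *
ang('w5')"
```

```text
w5 n 8894 slope 0.1612 z@60 103.8 z@-30 89.3 std 0.49
```

Request:
send_rows([
  [-0.004,0.0005,0,0,0,-1,0],
  [-0.004,0.0005,0,0,0,0,0],
  [-0.003,0.0005,0,0,0,0,0],
  [0,0,0,0,0,0,0],
])

```text
time: 6.07
eef_pos: [0.4649, -0.1983, 0.0667]
tcp_rot: [-0.207, 2.11, -2.141]
wrist_force: [-1.5, -0.0, 6.5]
finger_gap: -0.0001
```

```bash
python3 -c "
from h import *
rep()"
```

```text
t 6.07 tcp [ 0.4649 -0.1983  0.0667] pol [  3.8 -31.9  66.7] F [-1.51  0.29  6.45] yawerr -0.04 down [-0.005 -0.015 -1.   ]
```

Request:
send_rows([
  [-0.004,0.0005,0,0,0,0,0],
  [-0.004,0.0005,0,0,0,0,0],
  [-0.003,0.0005,0,0,0,0,0],
  [0,0,0,0,0,0,0],
])

```text
time: 6.4
eef_pos: [0.4737, -0.1968, 0.0656]
tcp_rot: [-0.215, 2.112, -2.143]
wrist_force: [-2.8, -0.3, 5.5]
finger_gap: -0.0003
```

```bash
python3 -c "
from pa import *
rep(); cap('wrist','w6'); ang('w6')"
```

```text
t 6.4 tcp [ 0.4737 -0.1968  0.0656] pol [ 12.7 -32.   65.6] F [-2.78  0.24  5.49] yawerr 0.03 down [-0.01  -0.015 -1.   ]
w6 n 5501 slope 0.1749 z@60 103.5 z@-30 87.7 std 0.51
```

View pics/w6.png

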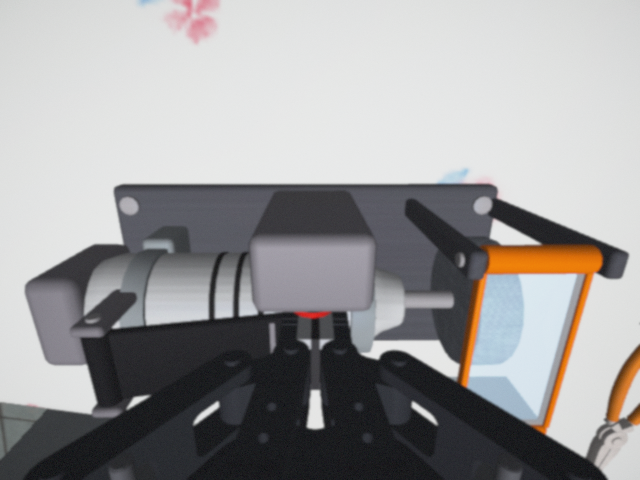

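Request:
send_rows([
  [-0.003,0,0,0,0,0,0],
  [-0.003,0,0,0,0,0,0],
  [0,0,0,0,0,0,0],
])

```text
time: 6.7
eef_pos: [0.4775, -0.1961, 0.0658]
tcp_rot: [-0.221, 2.114, -2.144]
wrist_force: [-1.7, -1.1, 5.3]
finger_gap: -0.0001
```

```bash
python3 -c "
from pa import *
rep(); cap('wrist','w7'); ang('w7');rep()"
```

```text
t 6.7 tcp [ 0.4775 -0.1961  0.0658] pol [ 16.5 -32.1  65.8] F [-1.87 -0.76  5.34] yawerr 0.08 down [-0.015 -0.016 -1.   ]
w7 n 4484 slope 0.1701 z@60 103.4 z@-30 88.1 std 0.5
t 6.75 tcp [ 0.4775 -0.1961  0.0658] pol [ 16.6 -32.1  65.8] F [-2.38  0.11  5.28] yawerr 0.07 down [-0.015 -0.016 -1.   ]
```

Request:
send_rows([
  [-0.003,0,0,0,0,0,0],
  [-0.002,0,0,0,0,0,0],
  [0,0,0,0,0,0,0],
])

```text
time: 7.0
eef_pos: [0.4782, -0.196, 0.0659]
tcp_rot: [-0.233, 2.118, -2.147]
wrist_force: [0.5, 0.8, 5.5]
finger_gap: 0.0
```

```bash
python3 -c "
from pa import *
rep(); rep()"
```

```text
t 7.0 tcp [ 0.4782 -0.196   0.0659] pol [ 17.3 -32.1  65.9] F [0.6  0.71 5.55] yawerr 0.15 down [-0.025 -0.016 -1.   ]
t 7.0 tcp [ 0.4782 -0.196   0.0659] pol [ 17.3 -32.1  65.9] F [0.6  0.71 5.55] yawerr 0.15 down [-0.025 -0.016 -1.   ]
```

```bash
python3 -c "
from pa import *
cap('wrist','w8'); ang('w8'); cap('scene','s8'); a=cv2.imread('pics/s8.png'); cv2.imwrite('pics/s8z.png',cv2.resize(a[220:310,270:360],None,fx=6.6,fy=6.6,interpolation=2)); s=rep()[0]; print(s['moment'],s['wrist_force'])"
```

```text
w8 n 4262 slope 0.1667 z@60 103.4 z@-30 88.4 std 0.56
t 7.1 tcp [ 0.4786 -0.1958  0.0659] pol [ 17.7 -32.   65.9] F [-4.08 -0.7   5.86] yawerr 0.14 down [-0.024 -0.016 -1.   ]
[-0.23733876  0.66681207  0.07871214] [-3.87345896 -1.45443433  5.86444207]
```

View pics/s8z.png

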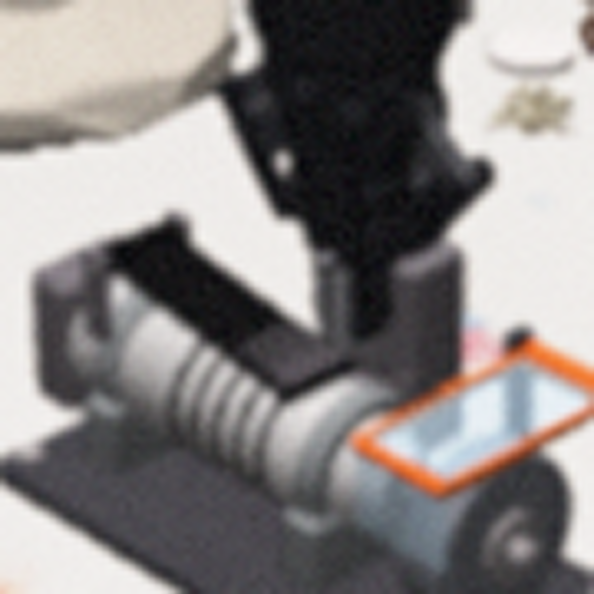

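View pics/w8.png

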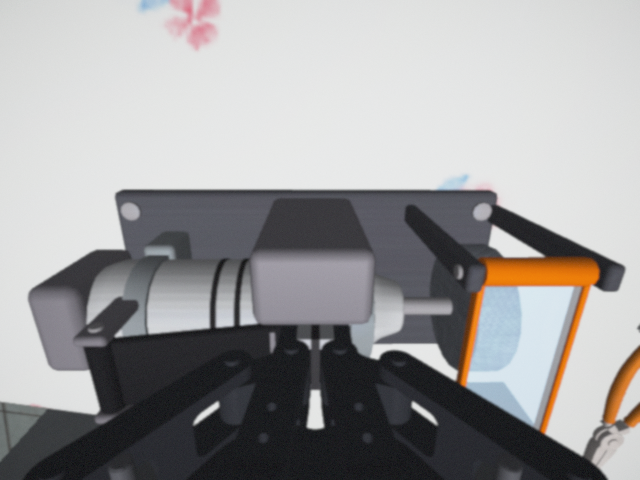

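Request:
send_rows([
  [-0.003,0,0,0,0,1.5,0],
  [-0.003,0,0,0,0,0,0],
  [-0.003,0,0,0,0,0,0],
])

```text
time: 7.35
eef_pos: [0.4794, -0.1955, 0.0655]
tcp_rot: [-0.224, 2.117, -2.136]
wrist_force: [-23.3, -8.9, 19.9]
finger_gap: 0.0002
```

```bash
python3 -c "
from pa import *
rep(); cap('wrist','w9'); ang('w9');rep()"
```

```text
t 7.35 tcp [ 0.4794 -0.1955  0.0655] pol [ 18.6 -31.8  65.5] F [-24.54  -4.4   19.92] yawerr 0.31 down [-0.015 -0.01  -1.   ]
w9 n 4126 slope 0.1714 z@60 103.5 z@-30 88.1 std 0.57
t 7.4 tcp [ 0.4794 -0.1954  0.0656] pol [ 18.6 -31.8  65.6] F [-24.01  -2.82  19.41] yawerr 0.31 down [-0.016 -0.01  -1.   ]
```

Request:
send_rows([
  [-0.0015,-0.002,0,0,0,0,0],
  [-0.0015,-0.002,0,0,0,0,0],
  [-0.0015,-0.001,0,0,0,0,0],
])

```text
time: 7.65
eef_pos: [0.4787, -0.1958, 0.0696]
tcp_rot: [-0.238, 2.123, -2.14]
wrist_force: [-6.4, -6.0, 0.2]
finger_gap: -0.0001
```

```bash
python3 -c "
from pa import *
rep(); cap('wrist','w10'); ang('w10');rep()"
```

```text
t 7.65 tcp [ 0.4787 -0.1958  0.0696] pol [ 17.9 -32.   69.6] F [-7.41 -4.67  0.19] yawerr 0.35 down [-0.027 -0.01  -1.   ]
w10 n 4391 slope 0.1254 z@60 103.4 z@-30 92.1 std 0.56
t 7.7 tcp [ 0.4788 -0.1958  0.0695] pol [ 17.9 -32.   69.5] F [-9.4  -3.35  1.72] yawerr 0.35 down [-0.027 -0.01  -1.   ]
```

Request:
send_rows([
  [-0.002,-0.002,0,0,0,0,0],
  [-0.002,-0.002,0,0,0,0.5,0],
  [-0.002,-0.001,0,0,0,0,0],
])

```text
time: 7.95
eef_pos: [0.4786, -0.1953, 0.072]
tcp_rot: [-0.245, 2.128, -2.138]
wrist_force: [-9.8, -7.9, -0.5]
finger_gap: 0.0
```

```bash
python3 -c "
from pa import *
rep(); cap('wrist','w11'); ang('w11');rep()"
```

```text
t 7.95 tcp [ 0.4786 -0.1953  0.072 ] pol [ 17.8 -31.5  72. ] F [-11.07  -5.89  -0.53] yawerr 0.45 down [-0.032 -0.008 -0.999]
w11 n 4614 slope 0.1702 z@60 105.0 z@-30 89.7 std 4.03
t 8.0 tcp [ 0.4786 -0.1953  0.072 ] pol [ 17.8 -31.5  72. ] F [-11.09  -5.03   1.45] yawerr 0.45 down [-0.033 -0.008 -0.999]
```

```bash
cat > pa.py <<'E'
from h import *
def ang(f):
    s=env.get_state();d=np.load('pics/'+f+'.npy');P=pol(cloud(cam('wrist',s),d))*1000
    m=(P[...,0]>-20)&(P[...,0]<8)&(P[...,1]>-15)&(P[...,1]<50)&(P[...,2]>78)&(P[...,2]<112); q=P[m]
    b=[(y+2.5,np.median(q[(q[:,1]>=y)&(q[:,1]<y+5),2])) for y in range(-10,50,5) if ((q[:,1]>=y)&(q[:,1]<y+5)).sum()>20]
    b=np.array(b);print(f,b[:,1].round(1)); a=np.polyfit(b[:,0],b[:,1],1); print('slope',a[0].round(4),'z@60',np.polyval(a,60).round(1),'z@-30',np.polyval(a,-30).round(1))
E
python3 -c "
from pa import *
ang('w11')"
```

```text
w11 [ 96.6  97.   97.4  97.7  98.4  98.9  99.5 100.  100.5 101.1 101.6 102. ]
slope 0.102 z@60 103.3 z@-30 94.1
```

Request:
send_rows([
  [-0.002,-0.002,0,0,0,1,0],
  [-0.002,-0.002,0,0,0,0.5,0],
  [-0.002,-0.001,0,0,0,0,0],
])

```text
time: 8.25
eef_pos: [0.4789, -0.1944, 0.0742]
tcp_rot: [-0.231, 2.127, -2.125]
wrist_force: [-9.3, -7.3, -1.9]
finger_gap: 0.0
```

```bash
python3 -c "
from pa import *
rep(); cap('wrist','w12'); ang('w12');rep()"
```

```text
t 8.25 tcp [ 0.4789 -0.1944  0.0742] pol [ 18.3 -30.7  74.2] F [-10.54  -5.4   -1.94] yawerr 0.52 down [-0.02  -0.001 -1.   ]
w12 [ 97.6  98.   98.2  98.7  99.2  99.6 100.1 100.5 101.  101.4 101.8 102.3]
slope 0.0864 z@60 103.3 z@-30 95.5
t 8.3 tcp [ 0.4789 -0.1945  0.0742] pol [ 18.3 -30.7  74.2] F [-9.88 -2.17 -0.54] yawerr 0.53 down [-0.02  -0.001 -1.   ]
```

Close to the catch; raise a little more while still holding the button.

Request:
send_rows([
  [-0.002,-0.002,0,0,0,0.5,0],
  [-0.002,-0.002,0,0,0,0.5,0],
  [-0.002,-0.002,0,0,0,0,0],
  [-0.002,-0.001,0,0,0,0,0],
])

```text
time: 8.63
eef_pos: [0.4786, -0.1924, 0.0768]
tcp_rot: [-0.234, 2.136, -2.117]
wrist_force: [-10.3, -9.1, 0.7]
finger_gap: 0.0004
```

```bash
python3 -c "
from pa import *
rep(); cap('wrist','w13'); ang('w13');rep()"
```

```text
t 8.63 tcp [ 0.4786 -0.1924  0.0768] pol [ 18.4 -28.6  76.8] F [-11.79  -7.03   0.71] yawerr 0.57 down [-0.022  0.007 -1.   ]
w13 [ 97.7  98.1  98.4  98.8  99.2  99.6 100.2 100.6 101.  101.5 101.8 102.3]
slope 0.0851 z@60 103.3 z@-30 95.7
t 8.68 tcp [ 0.4786 -0.1925  0.0769] pol [ 18.3 -28.7  76.9] F [-10.45  -3.94  -0.68] yawerr 0.58 down [-0.022  0.006 -1.   ]
```

Request:
send_rows([
  [-0.001,-0.002,0,0,0,0,0],
  [0.003,-0.001,0,0,0,0,0],
  [0.005,-0.002,0,0,0,0,0],
  [0.006,-0.006,0,0,0,0,0],
  [0.004,-0.02,0,0,0,0,0],
  [0,-0.03,0,0,0,0,0],
  [0,-0.03,0,0,0,0,0],
  [0,-0.02,0,0,0,0,0],
  [0,0,0,0,0,0,0],
])

```text
time: 9.43
eef_pos: [0.4589, -0.1964, 0.1927]
tcp_rot: [-0.24, 2.142, -2.116]
wrist_force: [1.0, 0.1, 0.5]
finger_gap: 0.0001
```

```bash
python3 -c "
from pa import *
rep(); cap('wrist','w14'); ang('w14');cap('scene','s14');cap('top','t14'); a=cv2.imread('pics/s14.png'); cv2.imwrite('pics/s14z.png',cv2.resize(a[220:340,260:380],None,fx=5,fy=5,interpolation=2))"
```

```text
t 9.43 tcp [ 0.4589 -0.1964  0.1927] pol [ -1.8 -28.9 192.7] F [ 0.95 -0.12  0.45] yawerr 0.57 down [-0.028  0.009 -1.   ]
w14 [ 96.4  96.7  97.2  97.6  98.   98.3  98.8  99.1  99.6 100.  100.5 100.9]
slope 0.082 z@60 101.9 z@-30 94.5
```

View pics/w14.png

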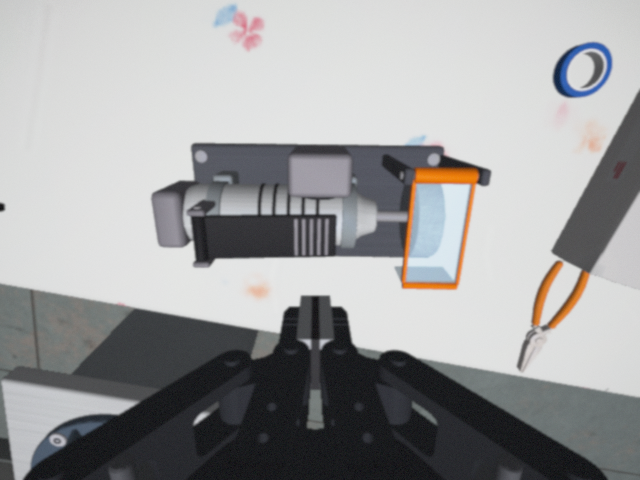

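View pics/s14z.png

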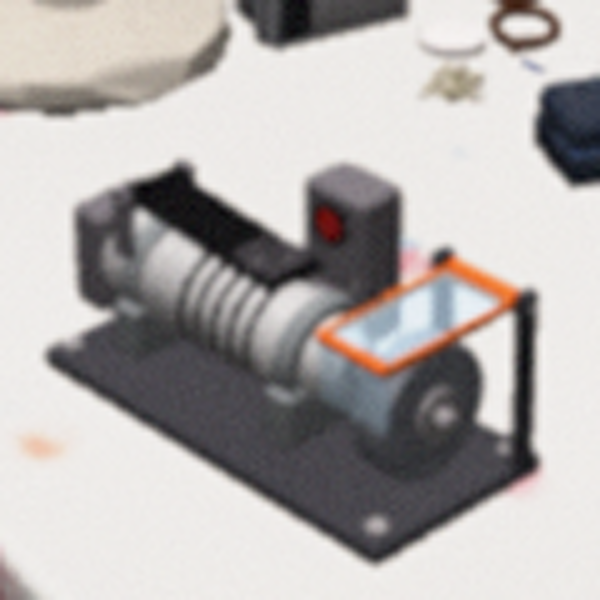

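View pics/t14.png

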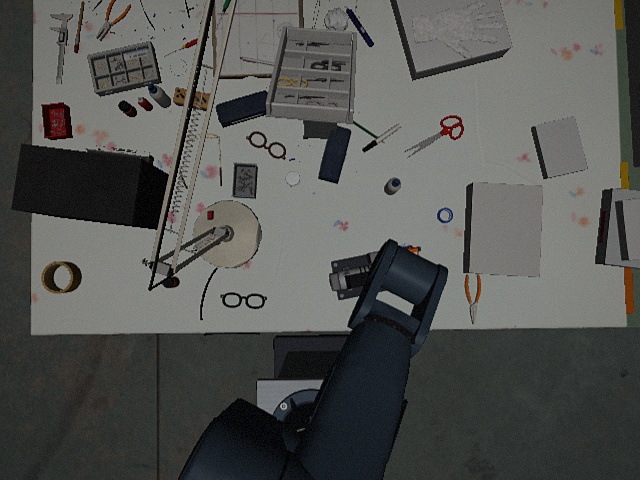

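The guard is down and level, the paddle is caught at about 0.08 rad, and the button sits nearly flush. The bystanders are where they were. The gripper is clear, so I'm handing in.

```bash
python3 -c "
from h import *
rep(); print(env.hand_in())"
```

```text
t 9.58 tcp [ 0.4572 -0.1955  0.1882] pol [ -3.2 -27.7 188.2] F [0.44 1.05 0.25] yawerr 0.58 down [-0.033  0.012 -0.999]
the job is handed in; nothing more can be done
None
```

The polisher is set for hands-free running, and I handed the job in at 9.6 s of the 37 s allowed.

- **Guard:** I pushed it from behind and it fell shut. Before I touched the paddle, the wrist depth showed it level across its whole length, at about 105 mm.
- **Paddle and button:** I pressed the paddle to about 0.17 rad. Then I slid the fingertip along it into the button until it hit a hard stop, at about 24 N.
- **Catch:** Still holding the button, I eased the paddle up. It stopped following the finger at about 0.085 rad. I then backed away and lifted clear.

**Last checks, with the gripper clear and no contact force:**
- The paddle stayed at about 0.082 rad, which matches the catch.
- The red button was nearly flush with its block.
- The guard was down.
- The other things on the table looked unmoved by eye in the pictures. I did not measure their positions again.

**Disagreements:**
- The fingertips really end about 23–25 mm short of the stated TCP. I used contact forces and depth readings to find the contacts.
- One paddle fit was thrown off by stray points, so I redid it with a more robust fit.

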